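# Fit the last post into the bushed jack and hold it at its mark

## Task

Take the last post (the one with the plain round peg on top and the red ring on its shank) up out of the wooden rack and lower it, tail first and without forcing it, down through the upper and then the lower bronze bush of the teal jack. Finish while still holding the post still, hanging in your grip in both bushes with its red ring level with the top of the upper bush, ready for me to tighten the clamp screws: do not set it down or let go. Leave the toe rest in its place in the rack and the last, the wrench and the wax tin where they are.

Things in the scene. Friction and masses are not known exactly. Their poses are not given: they have to be found in the camera images.
- post_center (a point): The last post, half-way up (89 mm from either end), z up along it. A loose turned steel post 178 mm long, about 0.3 kg, hanging upright by its collar in an end hole of the rack, its tail 6 mm above the bench. On top a plain last peg, 13 mm diameter, 45 mm long, the place to grip: its middle is 66.5 mm above this point. Under the peg a dark collar, 32 mm diameter, from 36 to 44 mm above this point.
- post_tip (a point): The tail end of the last post, on its axis. The tail is tapered: 9 mm diameter at the tip, growing to the shank's 16 mm at 10 mm above it. The shank stays 16 mm up to the collar, 125 mm above the tip.
- post_ring (a point): Middle of the red setting ring painted round the shank of the last post: a band 4 mm wide, 100 mm above the tip, 25 mm below the collar's underside. On the post's axis, z up along it.
- jack: Teal cast bracket bolted to the bench; origin on the bench under the bore, z up. Foot plate 140 x 110 mm, 10 mm thick, from x = -95 to +45 mm; square column 30 mm wide at x = -75 mm, 124 mm high; two arms from it end in round bosses of 44 mm diameter, one above the other on the z axis, with small clamp ears out to x = +37 mm. Nothing on it stands higher than the upper boss, 124 mm.
- jack_upper (a point): Centre of the top of the upper bronze bush, 124 mm above the bench, z up along the vertical bore. Bore 18.5 mm with a 2.5 mm chamfer round its mouth at the top. The bush runs from 100 to 124 mm above the bench.
- jack_lower (a point): Centre of the top of the lower bronze bush, 62 mm above the bench and 62 mm below jack_upper on the same axis; same bore and chamfer. The bush runs from 40 to 62 mm above the bench; beneath it are 30 mm of air, then the foot plate. With the ring at the mark the post's tip is 24 mm above the bench.
- rack: Wooden rack fixed to the bench, origin on the bench under its middle: a plank 60 (x) x 180 (y) mm, 12 mm thick, its top 131 mm above the bench, on two end cheeks. Three holes of 21 mm diameter at y = -55, 0 and +55 mm; the middle one is empty, the last post hangs in one end hole and the toe rest in the other. Posts lift straight up out of it.
- toe_center (a point): The toe rest, half-way up: the same shank (with a white ring) and collar, with a dark sole-shaped plate 82 x 36 mm on top, 144 mm long in all; it hangs in the other end hole, its top 150 mm above the bench, and stays there.
- shoe_last: Blue plastic shoe last standing on its sole, 270 x 90 x 100 mm, origin under its middle, x to the toe. Stays where it is.
- wrench: Steel wrench, 180 x 38 x 8 mm, lying flat, origin under its middle, x along it. Stays where it is.
- wax_tin: Round blue wax tin, 79 mm diameter, 32 mm high, origin under its centre. Stays where it is.
Things that resemble listed ones, but are neither listed nor needed, are in the scene too. Of the things shaped like the part that bears post_center, the bare steel one is meant. What is meant by the part that bears toe_center is not yellow, and is the smaller of those in its own colour.

How it is judged:
By the outcome, as a careful person would: the job done as asked, in the order asked, and still so for the second after the job is handed in, while the arm keeps its last pose, push and grip.
It also fails if it takes over 54 s, if anything falls off the work surface, if the arm or the gripper's body presses on something with over 40 N, if the wrist force passes 120 N, or if a joint passes its speed limit or range.

## Robot

A 6-joint arm with a two-finger parallel gripper is mounted at the origin on the work surface. World frame = base frame: x ahead of the robot, y to its left, z up, the work surface at z = 0. Lengths are in m, angles in rad, forces in N, time in s.
With the tool pointing down it reaches from about 0.3 to 0.825 m from the base axis. Payload 5.4 kg.
Tool frame: the origin (TCP) lies at the very end of the fingers, on their centre line; the grasp point (between the pads) lies 19 mm behind it; z points along the fingers, x is the direction in which the jaws open and shut, and the axes are right-handed (so a half turn about z gives the same grasp; the last joint's range is limited). The gripper opens to 92 mm and grips with 3 to 60 N. Pads are 20 mm wide; open, the fingers measure 128 mm over their backs; the gripper's body (75 mm by 189 mm) begins 69 mm behind the grasp point.
Start: joints at [0.983, 0.158, 1.597, -0, 1.386, -0.21], TCP at [0.212, 0.534, 0.215] pointing down, gripper open.
Joint ranges: [-2.91, 2.91], [-0.94, 2.29], [0.18, 2.7], [-1.29, 4.43], [0.17, 2.64], [-3, 3]. Speed limits (rad/s): [2.57, 2.57, 3.14, 3.14, 3.14, 3.14].

## Interface

Orientations are given as a rotation vector (axis times angle).
In Python, from workcell import bot gives the robot as it stands. Calls block until the motion is done:
- bot.goto(position, orientation): joint-space move of the TCP to a pose.
- bot.line_to(position, rot=None, max_speed=0.15): straight line of the TCP; rot=None keeps the orientation; max_speed is the mean speed in m/s.
- bot.set_joints(angles): joint-space move.
- bot.set_gripper(opening, newtons=None): opening from 0.0 (shut) to 1.0 (fully open); newtons is the grip in N (None keeps the last); returns when the fingers have stopped.
- bot.hold(seconds).
- bot.inverse_kinematics(position, orientation): joint angles nearest the present ones, or None.
- bot.read_camera(name): name is "scene" or "top"; returns a dict with "pixels" (420x560x3 uint8, blue, green, red), "fx", "fy", "cx", "cy" (pixels), "R" (3x3) and "t" (3): a world point X has camera coordinates R X + t. Camera axes: x right, y down, z forward; pixel columns grow to the right and rows downward; lengths in m; the calibration is good to about 2 mm. A picture is of the moment at which its call begins. There is no depth.
A pose or a line that the arm cannot do raises bot.MotionError and nothing moves.
- bot.job_done(): hands the job in, once; it reports no verdict.
Readings, each from a call of its own:
- bot.current_clock(): time.
- bot.current_joints(): joint angles.
- bot.current_joint_vel(): joint speeds.
- bot.current_effort(): joint torques, N m.
- bot.current_ee_pos(): TCP position.
- bot.current_tool_rot(): TCP orientation.
- bot.current_contact_force(): force on the tool from outside, world axes, zero at the start.
- bot.current_ft_torque(): the same for the moment, N m.
- bot.current_opening(): opening from 0.0 (shut) to 1.0 (fully open).
Only numpy, scipy, OpenCV 4.12 (cv2) and the standard library are available. Lean on these libraries where they do the work, as an engineer would, in place of code of your own. Each camera call takes 0.05 s, during which the arm holds its last target. There are 200 camera calls.

## Working session

There is one attempt and no reset: what is moved stays moved. The work goes in short steps, each a Python script; the robot and the scene stay as the last script left them, time stands still between calls to the robot, and variables do not carry over. Pictures are saved under pics/ and viewed, about 8 in all and at most 12, crops included, and the job is handed in when it is done.

```bash
mkdir -p pics; ls
python3 - <<'E'
from workcell import bot
import cv2,numpy as np
for n in("scene","top"):
    c=bot.read_camera(n); cv2.imwrite(f"pics/{n}0.png",c["pixels"])
    print(n,c["fx"],c["fy"],c["cx"],c["cy"],np.round(c["R"],3).tolist(),np.round(c["t"],3), np.round(-c["R"].T@c["t"],3))
print(bot.current_clock(),bot.current_tool_rot(),bot.current_contact_force())
E
```

```text
pics
scene 431.99061258546664 431.99061258546664 278.9012567155587 211.3741955638409 [[0.69, 0.724, 0.004], [0.387, -0.364, -0.847], [-0.612, 0.586, -0.531]] [-0.449 -0.123  1.396] [ 1.211 -0.538  0.639]
top 469.76348172734663 469.76348172734663 272.1638944541413 205.58659990710197 [[0.016, -1.0, -0.001], [-0.981, -0.015, -0.194], [0.194, 0.004, -0.981]] [0.051 0.576 1.158] [0.339 0.055 1.247]
0.1 [ 2.59853138e+00  1.76448530e+00 -2.32791014e-03] [-0.48169368 -0.4614576  -0.02941622]
```

View pics/scene0.png

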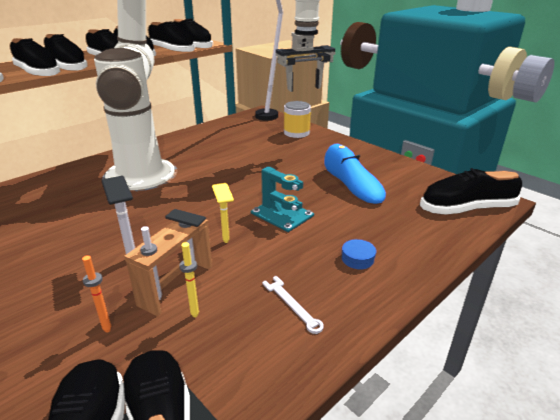

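View pics/top0.png

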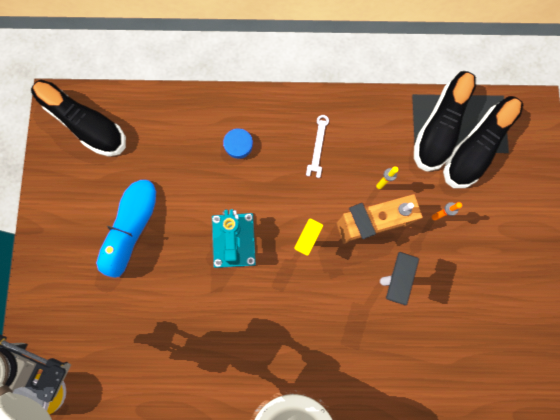

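Run:
```python
import cv2,numpy as np
s=cv2.imread("pics/scene0.png");t=cv2.imread("pics/top0.png")
def crop(im,u,v,w,h,k): return cv2.resize(im[v:v+h,u:u+w],None,fx=k,fy=k,interpolation=cv2.INTER_CUBIC)
A=np.hstack([crop(s,100,190,80,60,5),crop(s,250,155,80,60,5)])
B=np.hstack([crop(t,360,180,80,60,5),crop(t,195,200,80,60,5)])
cv2.imwrite("pics/crop1.png",np.vstack([A,B]))
```

```text
(no output)
```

View pics/crop1.png

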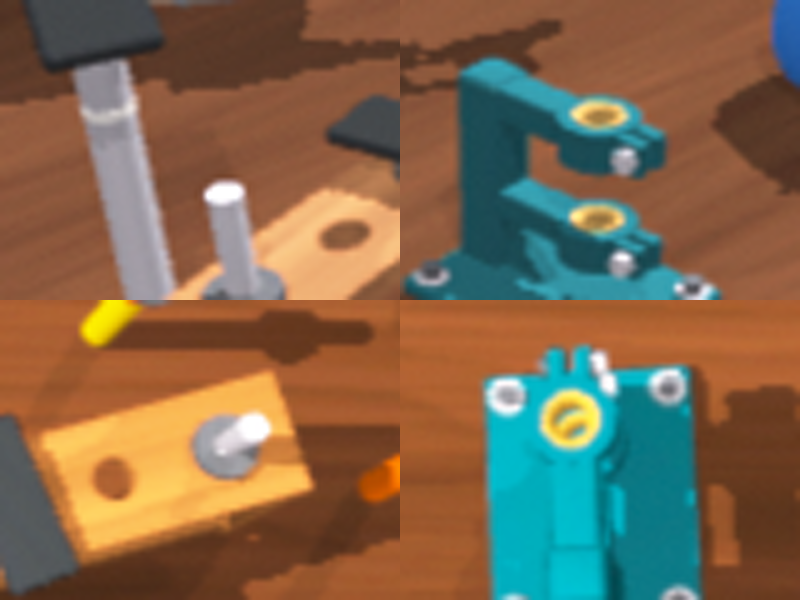

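```bash
cat > h.py <<'E'
import cv2,numpy as np
from workcell import bot
def ray(c,u,v):
    R=np.array(c["R"]);t=np.array(c["t"])
    return -R.T@t, R.T@np.array([(u-c["cx"])/c["fx"],(v-c["cy"])/c["fy"],1])
def plane(c,p,z):
    o,d=ray(c,*p); return o+d*(z-o[2])/d[2]
def tri(ca,pa,cb,pb):
    A=np.zeros((3,3));b=np.zeros(3);L=[]
    for c,p in((ca,pa),(cb,pb)):
        o,d=ray(c,*p);d=d/np.linalg.norm(d);M=np.eye(3)-np.outer(d,d);A+=M;b+=M@o;L.append((M,o))
    x=np.linalg.solve(A,b); return x,max(np.linalg.norm(M@(x-o)) for M,o in L)
def blob(im,lo,hi,roi):
    """roi u0,v0,u1,v1 -> min-enclosing bbox centre, centroid, area of largest blob"""
    u0,v0,u1,v1=roi
    m=cv2.inRange(cv2.cvtColor(im[v0:v1,u0:u1],cv2.COLOR_BGR2HSV),lo,hi)
    cs,_=cv2.findContours(m,cv2.RETR_EXTERNAL,cv2.CHAIN_APPROX_NONE)
    k=max(cs,key=cv2.contourArea); e=cv2.fitEllipse(k)
    return np.array(e[0])+(u0,v0),np.round(e[1],1),cv2.contourArea(k)
E
python3 - <<'E'
from h import *
s=bot.read_camera("scene");t=bot.read_camera("top")
np.set_printoptions(precision=4,suppress=True)
Y=((18,90,90),(35,255,255))
bu_s=blob(s["pixels"],*Y,(278,168,305,184));bl_s=blob(s["pixels"],*Y,(278,190,305,206));bu_t=blob(t["pixels"],*Y,(218,212,242,238))
print(bu_s,bl_s,bu_t)
def both(name,ps,pt,z):
    x,e=tri(s,ps,t,pt);print(name,"scene",plane(s,ps,z)[:2],"top",plane(t,pt,z)[:2],"tri",x,e)
both("upper",bu_s[0],bu_t[0],.124)
print("lower scene",plane(s,bl_s[0],.062))
both("peg",(145.0,228.4),(411.2,204.8),.184)
both("hole",(168.8,236.8),(382.4,215.5),.131)
print("collar top",plane(t,(405.6,209),.139), "collar scene")
both("orange",(89,259),(455,207),.178)
both("yellowpost",(186,245),(394,170),.178)
both("bigtoe",(118,189),(403,278),.2)
both("yellowtoe",(222.5,193),(309,236),.15)
E
```

```text
(array([289.4175, 177.5057]), array([ 3.3, 10.2]), 24.0) (array([288.8704, 198.1809]), array([4.1, 9. ]), 27.0) (array([228.8016, 223.4037]), array([ 9.8, 10.4]), 78.5)
upper scene [0.5185 0.1625] top [0.5157 0.1638] tri [0.5162 0.1643 0.1224] 0.0003855518386952218
lower scene [0.5175 0.1629 0.062 ]
peg scene [ 0.5598 -0.2588] top [ 0.5563 -0.2613] tri [ 0.5573 -0.2598  0.1832] 0.001936407533040913
hole scene [ 0.544  -0.2063] top [ 0.5397 -0.2066] tri [ 0.5406 -0.206   0.1291] 0.0011962367932843595
collar top [ 0.555  -0.2609  0.139 ] collar scene
orange scene [ 0.5693 -0.3705] top [ 0.5539 -0.3644] tri [ 0.556  -0.3675  0.1687] 0.0005522002219617622
yellowpost scene [ 0.6486 -0.2282] top [ 0.6405 -0.2261] tri [ 0.6424 -0.2262  0.1736] 0.0012663028845473286
bigtoe scene [ 0.4134 -0.237 ] top [ 0.3881 -0.2317] tri [ 0.39   -0.2317  0.1887] 0.003340691233115853
yellowtoe scene [ 0.5029 -0.038 ] top [ 0.4846 -0.0282] tri [ 0.4867 -0.028   0.1393] 0.0012037457137998701
```

Run:
```python
from h import *
np.set_printoptions(precision=4,suppress=True)
r=np.array([1,1,0])*np.pi/2**.5
bot.set_gripper(0.5)
p=np.array([.5575,-.260,.23]); print(bot.inverse_kinematics(p,r))
bot.goto(p,r); print(bot.current_clock(),bot.current_ee_pos(),bot.current_contact_force())
s=bot.read_camera("scene");t=bot.read_camera("top")
A=cv2.resize(s["pixels"][170:270,90:210],None,fx=3.2,fy=3.2,interpolation=2);B=cv2.resize(t["pixels"][150:250,350:470],None,fx=3.2,fy=3.2,interpolation=2)
cv2.imwrite("pics/app.png",np.hstack([A,B]))
```

```text
[-0.6326  0.2514  1.459  -0.      1.4312 -2.2033]
4.05 [ 0.5578 -0.2593  0.23  ] [ 0.5751 -0.4037 -0.128 ]
```

View pics/app.png

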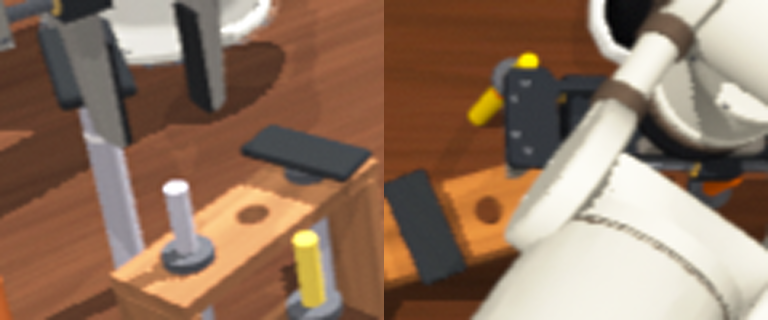

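Run:
```python
from h import *
np.set_printoptions(precision=4,suppress=True)
bot.line_to([.5575,-.260,.147],max_speed=.08); print(bot.current_ee_pos(),bot.current_contact_force())
bot.set_gripper(0.0,45); print("op",bot.current_opening()*92,bot.current_contact_force())
p=bot.current_ee_pos()
bot.line_to([p[0],p[1],.175],max_speed=.04); print(bot.current_contact_force(),bot.current_ft_torque())
bot.line_to([p[0],p[1],.36],max_speed=.12); print(bot.current_ee_pos(),bot.current_opening()*92,bot.current_contact_force())
bot.line_to([.5165,.1635,.36],max_speed=.15)
bot.hold(.3)
s=bot.read_camera("scene");t=bot.read_camera("top")
print(bot.current_clock(),bot.current_ee_pos(),bot.current_contact_force(),bot.current_ft_torque())
cv2.imwrite("pics/s2.png",s["pixels"])
A=cv2.resize(s["pixels"][60:210,220:360],None,fx=4,fy=4,interpolation=2)
cv2.imwrite("pics/c2.png",A)
```

```text
[ 0.558  -0.2603  0.1478] [-0.9796  0.8201  0.2038]
op 12.062318757518948 [0.2741 1.6384 1.579 ]
[ 0.0598 -0.4498 -2.541 ] [ 0.0281 -0.0403 -0.0338]
[ 0.5573 -0.2595  0.359 ] 12.086976320913804 [-0.1687 -0.607  -2.75  ]
11.8667 [0.5165 0.1634 0.36  ] [ 0.3065  0.0056 -3.8734] [-0.0066  0.0021 -0.003 ]
```

View pics/c2.png

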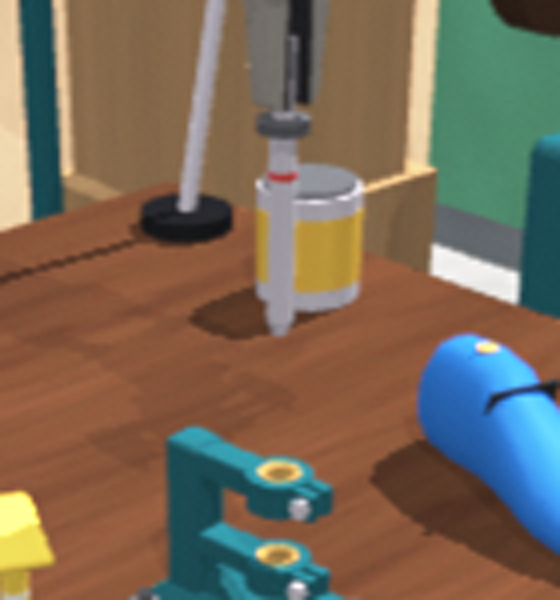

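Run:
```python
from h import *
np.set_printoptions(precision=4,suppress=True)
bot.line_to([.5165,.1635,.280],max_speed=.1);bot.hold(.2)
s=bot.read_camera("scene");t=bot.read_camera("top")
print(bot.current_clock(),bot.current_ee_pos(),bot.current_contact_force())
cv2.imwrite("pics/s3.png",s["pixels"]);cv2.imwrite("pics/t3.png",t["pixels"])
def proj(c,X):
    q=c["R"]@np.array(X)+c["t"];return q[:2]/q[2]*c["fx"]+(c["cx"],c["cy"])
for n,z in(("tip",.139),("ring",.239),("collar",.264),("bush",.124)): print(n,proj(s,(.5185,.1625,z)))
A=cv2.resize(s["pixels"][105:205,255:330],None,fx=6,fy=6,interpolation=2)
B=cv2.resize(t["pixels"][185:245,190:240],None,fx=6,fy=6,interpolation=2);B=cv2.copyMakeBorder(B,0,240,0,0,0)
cv2.imwrite("pics/c3.png",np.hstack([A,B]))
```

```text
13.1167 [0.5167 0.1635 0.2805] [-0.4593  0.093  -3.7038]
tip [289.5234 172.2763]
ring [290.2413 135.3391]
collar [290.4324 125.5113]
bush [289.4216 177.5112]
```

View pics/c3.png

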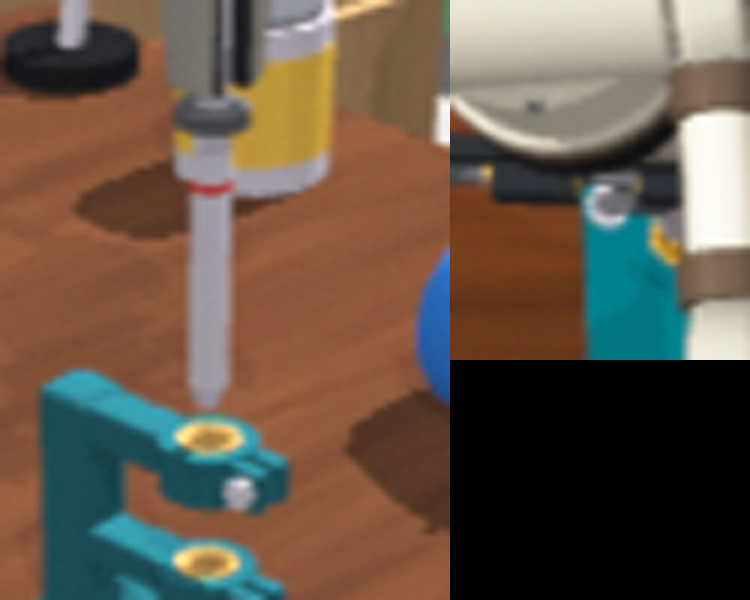

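```bash
cat > down.py <<'E'
from h import *
import sys
np.set_printoptions(precision=4,suppress=True)
F0=np.array([-.1,.0,-3.75]); zend=float(sys.argv[1]); p=np.array([float(sys.argv[2]),float(sys.argv[3]),bot.current_ee_pos()[2]])
z=p[2]
while z>zend+1e-4:
    step=.007
    z=max(zend,z-step); p[2]=z
    bot.line_to(p,max_speed=.03)
    f=np.array(bot.current_contact_force())-F0
    print(round(bot.current_clock(),2),np.array(bot.current_ee_pos()),f,np.array(bot.current_ft_torque()),p[:2])
    if f[2]>5 or np.hypot(*f[:2])>8: print("STOP");break
    if np.hypot(*f[:2])>1.5: d=f[:2]*.0003; p[:2]+=d*min(1,.0006/np.linalg.norm(d))
E
python3 down.py 0.208 0.5165 0.1635
```

```text
13.48 [0.5163 0.1635 0.273 ] [-0.2129  0.0249  0.2702] [ 0.0052  0.0219 -0.0001] [0.5165 0.1635]
13.87 [0.5163 0.1635 0.2661] [ 1.1324 -0.0167  0.1925] [ 0.0138  0.0347 -0.0039] [0.5165 0.1635]
14.25 [0.5163 0.1635 0.2592] [ 0.3599  0.936  -0.0233] [ 0.0534 -0.0522 -0.0646] [0.5165 0.1635]
14.63 [0.5164 0.1635 0.2522] [-0.0534  0.1754 -0.6821] [ 0.0995 -0.1045 -0.0067] [0.5165 0.1635]
15.02 [0.5164 0.1635 0.2452] [ 0.6927 -0.6997  0.058 ] [ 0.1381 -0.1108 -0.0467] [0.5165 0.1635]
15.4 [0.5164 0.1635 0.2382] [ 0.6563  0.5896 -0.0818] [ 0.111  -0.1528  0.0194] [0.5165 0.1635]
15.78 [0.5164 0.1635 0.2312] [ 0.4627 -0.1843  0.0667] [ 0.0987 -0.1964 -0.0021] [0.5165 0.1635]
16.17 [0.5164 0.1635 0.2242] [ 0.5812 -0.0115  0.1955] [ 0.1608 -0.2009 -0.0836] [0.5165 0.1635]
16.55 [0.5164 0.1635 0.2172] [0.309  0.9526 0.0925] [ 0.1486 -0.1986 -0.0083] [0.5165 0.1635]
16.93 [0.5164 0.1635 0.2102] [ 0.9773  0.4176 -0.3507] [ 0.2019 -0.1881  0.0265] [0.5165 0.1635]
17.18 [0.5165 0.1635 0.2079] [0.3462 0.0748 0.6392] [ 0.215  -0.1953 -0.0146] [0.5165 0.1635]
```

Run:
```python
from h import *
np.set_printoptions(precision=4,suppress=True)
for d in(.0007,.0014,.002):
    bot.line_to([.5165+d,.1635+d,.208],max_speed=.02);bot.hold(.15)
    print(d,np.array(bot.current_contact_force()),np.array(bot.current_ft_torque()))
s=bot.read_camera("scene")
A=cv2.resize(s["pixels"][120:220,250:350],None,fx=6,fy=6,interpolation=2)
cv2.imwrite("pics/c4.png",A)
print(bot.current_clock())
```

```text
0.0007 [-0.193  -0.199  -4.2072] [0.0407 0.0159 0.0597]
0.0014 [ 0.2015  0.405  -3.4881] [ 0.0804 -0.0035  0.0041]
0.002 [ 0.7134 -0.0597 -4.616 ] [ 0.0824 -0.019   0.0478]
18.4333
```

View pics/c4.png

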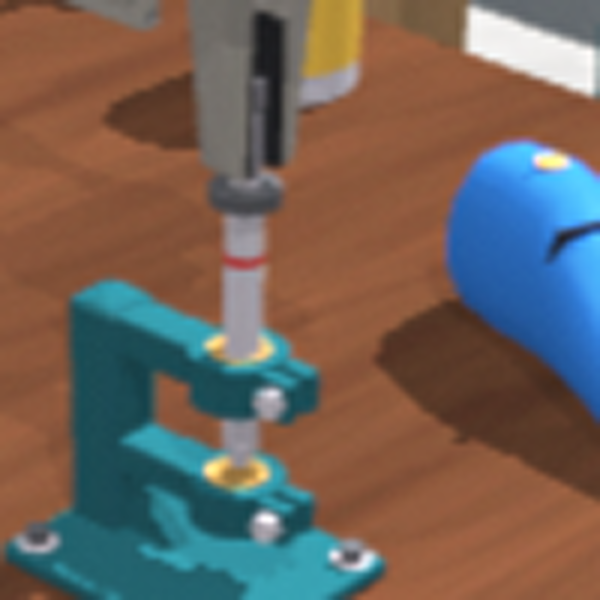

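```bash
python3 down.py 0.168 0.5177 0.1647
python3 - <<'E'
from h import *
np.set_printoptions(precision=4,suppress=True)
bot.hold(.2);print(bot.current_ee_pos(),bot.current_contact_force(),bot.current_ft_torque())
s=bot.read_camera("scene")
def proj(c,X):
    q=c["R"]@np.array(X)+c["t"];return q[:2]/q[2]*c["fx"]+(c["cx"],c["cy"])
for z in(.122,.124,.126,.128,.149):print(z,(proj(s,(.5187,.1625,z))-(265,130))*10)
A=cv2.resize(s["pixels"][130:190,265:325],None,fx=10,fy=10,interpolation=2)
cv2.imwrite("pics/c5.png",A); print(bot.current_clock())
E
```

```text
18.82 [0.5174 0.1647 0.2006] [-0.5265 -0.0979 -0.576 ] [ 0.0406 -0.0362  0.0209] [0.5177 0.1647]
19.2 [0.5175 0.1647 0.1936] [ 0.4593 -0.431   0.1876] [-0.0014  0.0057  0.0096] [0.5177 0.1647]
19.58 [0.5175 0.1647 0.1867] [-0.4742 -0.1189  0.5682] [ 0.0212  0.019  -0.0264] [0.5177 0.1647]
19.97 [0.5175 0.1647 0.1796] [ 0.6414 -0.1836  0.6636] [0.0123 0.0076 0.0132] [0.5177 0.1647]
20.35 [0.5175 0.1647 0.1727] [ 0.4261  0.1377 -0.3993] [ 0.02   -0.0369 -0.035 ] [0.5177 0.1647]
20.67 [0.5175 0.1647 0.1677] [-0.4059 -0.1834  0.7797] [-0.0075  0.0362 -0.0147] [0.5177 0.1647]
[0.5178 0.1647 0.1681] [ 0.3802 -0.4622 -4.187 ] [ 0.0244 -0.0327  0.0032]
0.122 [244.6306 482.3005]
0.124 [244.7657 475.3769]
0.126 [244.9011 468.44  ]
0.128 [245.0367 461.4897]
0.149 [246.4768 387.6973]
20.9167
```

View pics/c5.png

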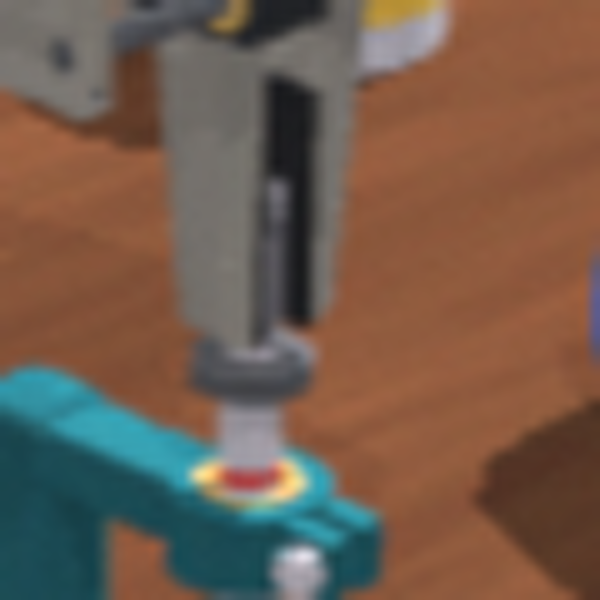

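Run:
```python
from h import *
from scipy.optimize import brentq
s=bot.read_camera("scene")
def proj(c,X):
    q=c["R"]@np.array(X)+c["t"];return q[:2]/q[2]*c["fx"]+(c["cx"],c["cy"])
C=-np.array(s["R"]).T@s["t"]; a=np.array([.5187,.1625]); d=C[:2]-a; d/=np.linalg.norm(d)
for f,k,o,roi,tcp in(("s3",1,(0,0),(280,128,300,145),.2805),("c4",6,(250,120),(200,240,290,290),.208),("c2",4,(220,60),(250,160,320,200),.36)):
    im=cv2.imread(f"pics/{f}.png").astype(float);u0,v0,u1,v1=roi;r=im[v0:v1,u0:u1]
    w=np.clip(r[...,2]-r[...,1]-40,0,None)*(r[...,2]>100)
    # central columns only, so that only the nearest part of the band counts
    v,u=np.mgrid[v0:v1,u0:u1];uc=(w*u).sum()/w.sum();w=w*(abs(u-uc)<=1.2*k)
    vc=((w*v).sum()/w.sum()+.5)/k-.5+o[1]
    fz=lambda z:proj(s,(*(a+7.5e-3*d),z))[1]-vc
    z=brentq(fz,.05,.5);print(f,uc,vc,"ring z",z,"tcp-ring",tcp-z)
```

```text
s3 290.36587591240874 136.26063829787233 ring z 0.2397471315457018 tcp-ring 0.040752868454298236
c4 245.88779817609813 163.513183357523 ring z 0.1673227710764386 tcp-ring 0.040677228923561404
c2 282.8739054290718 104.0622077922078 ring z 0.3189231690681816 tcp-ring 0.04107683093181841
```

```bash
python3 down.py 0.165 0.5177 0.1647
python3 - <<'E'
from h import *
np.set_printoptions(precision=4,suppress=True)
bot.hold(.5);print(bot.current_ee_pos(),bot.current_contact_force(),bot.current_ft_torque(),bot.current_opening()*92)
s=bot.read_camera("scene");t=bot.read_camera("top")
A=cv2.resize(s["pixels"][130:220,240:330],None,fx=6,fy=6,interpolation=2)
cv2.imwrite("pics/c6.png",A); cv2.imwrite("pics/t6.png",t["pixels"]); print(bot.current_clock())
E
```

```text
21.22 [0.5174 0.1647 0.1646] [-0.0335 -0.6449  0.48  ] [-0.0468 -0.0113  0.037 ] [0.5177 0.1647]
[0.5177 0.1647 0.165 ] [-0.8568 -0.2768 -3.1607] [ 0.0398 -0.0462  0.0633] 12.186217158453509
21.8167
```

View pics/c6.png

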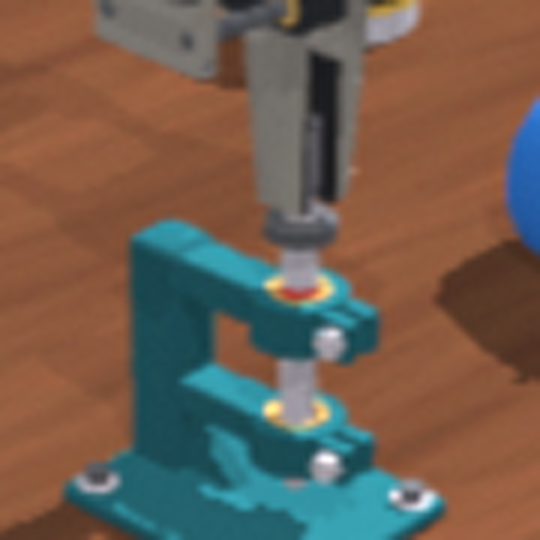

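The picture shows the post in both bushes, with the red ring at the mouth of the upper bush (crop 297,293) and its tail passing through the lower bush (297,411). The forces match a freely hanging post, so I'm handing the job in.

```bash
python3 -c "
from workcell import bot
bot.job_done()"
```

```text
the job is handed in; nothing more can be done
```

I lifted the bare steel post out of the rack by its peg and lowered it tail first through the upper and then the lower bush. I handed the job in at about 22 s with the post still in the grip at 45 N.

- **Fit:** Part-way through the upper bush there was a light sideways bind of about 0.2 N m. A 1.2 mm shift in x and y cleared it. From there down, sideways force stayed below about 1 N and moments below 0.08 N m, so nothing was forced. At the end the vertical reading was about the post's own weight.
- **Ring height:** The final picture shows the post in both bushes with the red ring at the mouth of the upper one. Three pictures put the ring 40.7–41.1 mm below the tool tip. I stopped with the tip at 165.0 mm, so the ring should be within about 1 mm of the 124 mm mark.
- **Disagreements:** The two cameras differed by about 3 mm on absolute positions. I relied on relative measurements within one picture and on the force readings. The arm's own reading at the grasp suggests the ring could be up to 0.8 mm lower than the pictures say.
- **Other items:** I did not move or touch the toe rest, the last, the wrench or the tin. I did not check them again in a final picture.

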